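# Seat and latch the dissecting board

## Task

Get the bench-top dissecting trough ready for work: with a fingertip, slide the white dissecting board along its two black runners until you feel it drop flat into the gap between the runners, then swing the red latch by its black knob right across the board's edge to lock it in. Push gently, do not lift the board, and leave the rinse rack, the jars and everything else where they stand.

Things in the scene. Friction and masses are not known exactly. Their poses are not given: they have to be found in the camera images.
- trough: Fixed open steel trough on the bench, 270 mm across (its x, away from the robot), 780 long (its y, to the left), rim tops 112 high; origin: centre of its underside, on the bench. Side rims 113 to 135 mm from the centre line, end walls' inner faces at y = +-372. Inside each rim a steel ledge (91 to 113 from the centre line, top at 92); between the ledges it is open down to the floor at 22.
- gap (a point): Centre of the locating notch: trough centre, at the height of the bare ledges (92 mm); axes as the trough's. On both ledges lie black nylon runners 8 mm thick (top at 100 mm), from y = -372 to -94 and from +94 to +372 mm; the 188 mm gap between them, with its 8 mm steps, is the notch. The board fits it with 4 mm play at each end.
- board: White plastic board, loose, 220 mm across (x), 180 along the trough (y), 18 thick, 0.5 to 0.9 kg, slides with 2 to 9 N; origin: centre of its underside, axes as the trough's. Starts on the runners (underside at 100), left or right, centre 165 to 210 from the gap; 3 mm play to each rim. At the gap its leading end tips in first, the trailing end falls last. Seated: flat, underside at 92, top at 110.
- latch (a joint): Red swing latch on the near (robot-side) rim at the middle of the gap: arm 16 mm wide, 6 thick, underside at 114. Rad: 0 = along the rim, knob towards the trough's +y; grows as the knob swings inward, clockwise from above; 1.57 = right across the board; stops at -0.35, 1.62. Starts at -0.3 to 0, takes about 1 N at the knob, stays where left. Passes over the seated board, not one on the runners.
- pivot (a point): The latch's pivot axis, fixed on the trough 124 mm to the robot's side of its centre line, at mid-thickness of the arm (117 mm above the bench).
- knob (a point): Top centre of the black knob on the latch arm, 52 mm from the pivot axis: upright, 14 mm diameter (10 mm at its foot), from 120 to 146 mm above the bench. It travels round with the latch.
- rinse_rack: Stainless bar rack 220 mm across by 120 mm along by 12 mm high, loose on the runners at the end opposite the board, its centre 165 to 210 mm from the gap; origin at the centre of its underside. To be left alone; it does not reach the seated board.
- rack_jar: Amber specimen jar with black lid, 52 mm diameter, 75 mm high, standing on the rinse rack; origin at the centre of its underside. To be left alone.
- tall_jar: Clear jar with metal lid, 84 mm diameter, 160 mm high, behind the trough; origin at the centre of its underside. To be left alone.
- amber_jar: Amber jar with white lid, 70 mm diameter, 100 mm high, behind the trough; origin at the centre of its underside. To be left alone.
- sample_pot: Yellow pot with black lid, 48 mm diameter, 55 mm high, in front of the trough's left part; origin at the centre of its underside. To be left alone.
- wash_bottle: White wash bottle with blue cap and bent spout, 64 mm diameter, 195 mm high, left of the trough; origin at the centre of its underside. To be left alone.
- dissecting_tray: Empty steel tray 300 x 220 x 45 mm, right of the trough; origin at the centre of its underside. To be left alone.
- forceps: Steel forceps 130 mm long, 10 mm high, lying on the bench at the left; origin at its middle. To be left alone.

How it is judged:
By the outcome, as a careful person would: the job done as asked, in the order asked, and still so for the second after the job is handed in, with the robot touching nothing.
It also fails if it takes over 54 s, if anything falls off the work surface, if the arm or the gripper's body presses on something with over 40 N, if the wrist force passes 120 N, or if a joint passes its speed limit or range.

## Robot

A 6-joint arm with a two-finger parallel gripper is mounted at the origin on the work surface. World frame = base frame: x ahead of the robot, y to its left, z up, the work surface at z = 0. Lengths are in mm, angles in rad, forces in N, time in s.
With the tool pointing down it reaches from about 350 to 775 mm from the base axis. Payload 7.3 kg.
Tool frame: the origin (TCP) lies at the very end of the fingers, on their centre line; the grasp point (between the pads) lies 19 mm behind it (r.grasp_offset is the distance from the TCP to the grasp point, in mm); z points along the fingers, y is the direction in which the jaws open and shut (so a half turn about z gives the same grasp; the last joint's range is limited). The gripper opens to 92 mm and grips with 3 to 60 N. Pads are 19 mm wide; open, the fingers measure 130 mm over their backs; the gripper's body (75 mm by 190 mm) begins 47 mm behind the grasp point.
Start: joints at [-1.349, 0.342, 1.524, -0, 1.275, -0.146], TCP at [188.794, -489.9, 226.741] pointing down, gripper open.
Joint ranges: [-2.53, 2.53], [-0.77, 2.02], [0.04, 2.7], [-1, 4.14], [0.28, 2.66], [-3.11, 3.11]. Speed limits (rad/s): [2.57, 2.57, 3.14, 3.14, 3.14, 3.14].

## Interface

Orientations are given as a unit quaternion [w, x, y, z].
In Python, from workcell import sensors, optics, close_job, r gives the robot as it stands.
- The arm moves only by the tool jog_arm, never from a script. Its argument "targets" is a list of rows, each a list of 3 entries, a list of its own where there are three numbers: the shift along the tool's x, y, z in mm, then the turn, a rotation vector about the tool's x, y, z in rad, then the closure, from -1 (fully open) to 1 (shut). A call has 1 to 10 rows; each row is the pose to reach, as a shift and turn from the pose measured when the call began, along the tool's axes at that moment; what a row does not reach only later rows make up. A row lasts 1/8 s, in which the tool goes at most 62.5 mm and 10.7 degrees, less where a joint would pass 70% of its speed; a pose out of reach is approached as far as the arm can. A call with a gripper value outside its range is refused whole. The fingers move at their own pace and stop on an object; "newtons" is the grip in N (left out, the last holds). Time passes only in rows, so rows that repeat a pose let the fingers close. It gives the time, the measured TCP pose, the force and the opening at its end, in the units of the state.
- sensors.state(): the state, without advancing time (a new reading comes with each control period).
- optics.read_camera(name): name is "side" or "top" or "wrist"; returns a dict with "pixels" (480x640x3 uint8, red, green, blue), "fx", "fy", "cx", "cy" (pixels), "distortion" ([k1, k2, p1, p2, k3] as OpenCV has them; the pictures are not rectified), "pose" (4x4, takes a point from camera to world coordinates). Camera axes: x right, y up, looking along -z (the intrinsics and any distortion apply to the point x, -y, -z); pixel columns grow to the right and rows downward; lengths in mm; the calibration is good to about 2 mm. A picture is of the moment at which its call begins. There is no depth.
- close_job(): hands the job in, once; it reports no verdict.
The state is a dict: "clock": time; "q": joint angles; "joint_velocities": joint speeds; "effort": joint torques, N m; "tool_pos": TCP position; "eef_rot": TCP orientation; "force": force on the tool from outside, world axes, zero at the start; "ft_torque": the same for the moment, N m; "opening": finger opening in mm.
Only numpy, scipy, OpenCV 4.12 (cv2) and the standard library are available. Lean on these libraries where they do the work, as an engineer would, in place of code of your own. Each camera call takes 0.05 s, during which the arm holds its last target. There are 200 camera calls.

## Working session

There is one attempt and no reset: what is moved stays moved. The work goes in short steps, Python scripts to look and compute and a tool call to move; the robot and the scene stay as the last step left them, time stands still between calls to the robot, and variables do not carry over. Pictures are saved under pics/ and viewed, about 8 in all and at most 12, crops included, and the job is handed in when it is done.

Besides the shell and the picture viewer there is one more tool, called after "Request:" by a JSON object that holds its "method" and its "body". jog_arm: Moves the arm, as the interface text tells. Its arguments: {"type":"object","properties":{"targets":{"type":"array"},"newtons":{"type":"number"}},"required":["targets"]}

```bash
mkdir -p pics; ls
python3 - <<'E'
from workcell import sensors, optics, r
import cv2
print(sensors.state())
for n in ("top","side"):
    c=optics.read_camera(n); cv2.imwrite(f"pics/{n}0.png",c["pixels"][:,:,::-1])
    print(n,c["fx"],c["fy"],c["cx"],c["cy"],c["distortion"],c["pose"])
E
```

```text
pics
{'clock': 0.0, 'q': array([-1.34900839e+00,  3.42734259e-01,  1.52501936e+00, -3.22727464e-07,
        1.27541205e+00, -1.46014626e-01]), 'joint_velocities': array([ 0.00119382,  0.0015385 ,  0.00022492,  0.0007767 , -0.0009155 ,
       -0.0006164 ]), 'effort': array([-2.10969010e-04, -4.31245708e+01, -2.44217259e+01,  7.17471843e-02,
        5.61016321e-02, -1.38924315e-04]), 'tool_pos': array([ 188.69377972, -489.47556769,  226.03816698]), 'eef_rot': array([-7.85937412e-04,  9.83137450e-01,  1.82866444e-01, -2.99452458e-05]), 'force': array([ 0.58782403, -0.86876401,  0.4554307 ]), 'ft_torque': array([-0.06724195, -0.00017215, -0.01107471]), 'opening': 91.71522379714943}
top 444.99296615393524 444.99296615393524 321.4336382901124 240.73100590518268 [-0.02150922  0.          0.          0.          0.        ] [[ 2.05888351e-02  9.95464161e-01 -9.28827425e-02  4.03713838e+02]
 [-9.99785598e-01  2.02949457e-02 -4.10764956e-03 -2.42395158e+00]
 [-2.20396770e-03  9.29474000e-02  9.95668581e-01  1.64011534e+03]
 [ 0.00000000e+00  0.00000000e+00  0.00000000e+00  1.00000000e+00]]
side 442.9219559344956 442.9219559344956 319.03301152440633 238.6885288637589 [-0.08908067  0.          0.          0.          0.        ] [[-9.68887158e-01  1.74987073e-01 -1.75034852e-01  3.04659716e+02]
 [-2.47440283e-01 -7.00744273e-01  6.69126872e-01  8.66124573e+02]
 [-5.56611727e-03  6.91619107e-01  7.22240978e-01  1.05257661e+03]
 [ 0.00000000e+00  0.00000000e+00  0.00000000e+00  1.00000000e+00]]
```

View pics/top0.png

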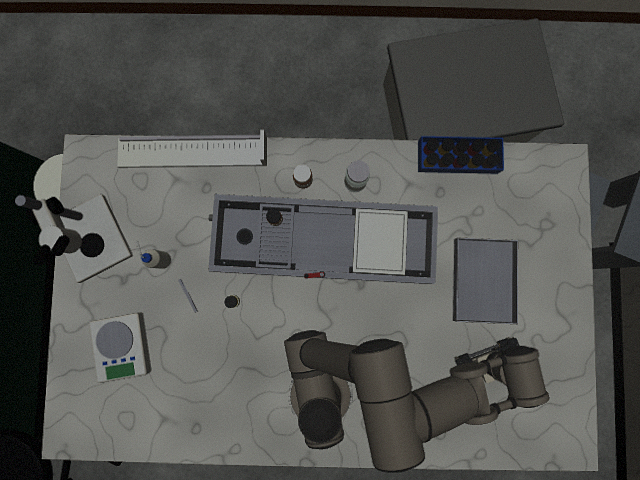

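View pics/side0.png

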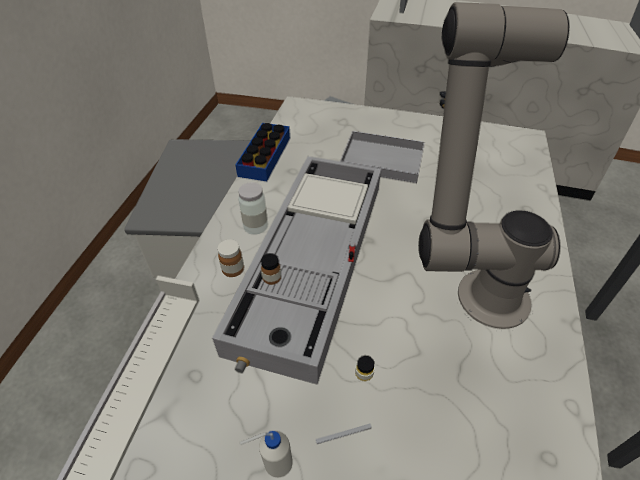

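The top view shows the board on the right at about px (355–407, 210–274), the red latch at (315, 275), and the rack and jar on the left at (275, 235). The trough corners are roughly (217,195), (209,271), (437,206) and (433,283). The side view agrees with this. Next I measure by masks, with one enlarged crop.

```bash
cat > h.py <<'E'
import numpy as np, cv2
def ray(c,uv,z):
    K=np.array([[c["fx"],0,c["cx"]],[0,c["fy"],c["cy"]],[0,0,1]])
    p=cv2.undistortPoints(np.array(uv,float).reshape(-1,1,2),K,np.array(c["distortion"],float)).reshape(-1,2)
    d=np.c_[p[:,0],-p[:,1],-np.ones(len(p))]@c["pose"][:3,:3].T
    o=c["pose"][:3,3]
    return o+d*((z-o[2])/d[:,2])[:,None]
E
python3 - <<'E'
from workcell import optics
from h import *
np.set_printoptions(precision=1,suppress=True)
for n,roi in (("top",(195,185,250,105)),("side",(210,150,180,240))):
    c=optics.read_camera(n); im=c["pixels"][:,:,::-1].copy(); x,y,w,h=roi
    if n=="top": cv2.imwrite("pics/crop1.png",cv2.resize(im[y:y+h,x:x+w],None,fx=3.2,fy=3.2,interpolation=cv2.INTER_CUBIC))
    hsv=cv2.cvtColor(im,cv2.COLOR_BGR2HSV); R=np.zeros(im.shape[:2],np.uint8); R[y:y+h,x:x+w]=1
    W=((hsv[...,1]<40)&(hsv[...,2]>(150 if n=="top" else 175))&(R>0)).astype(np.uint8)
    for ct in cv2.findContours(W,0,1)[0]:
        if 600<cv2.contourArea(ct)<6000:
            b=cv2.boxPoints(cv2.minAreaRect(ct)) if n=="top" else cv2.approxPolyDP(cv2.convexHull(ct),6,True).reshape(-1,2)
            P=ray(c,b,118); print(n,"white",b.tolist(),P.tolist(), P.mean(0))
    hue=hsv[...,0].astype(int); M=(((hue<6)|(hue>172))&(hsv[...,1]>140)&(R>0)).astype(np.uint8)
    for ct in cv2.findContours(M,0,1)[0]:
        if cv2.contourArea(ct)>10:
            b=cv2.boxPoints(cv2.minAreaRect(ct)); print(n,"red",b.tolist(),ray(c,b,120)[:,:2].tolist())
    if n=="top": print(ray(c,[[217,195],[209,271],[437,206],[433,283]],112))
E
```

```text
top red [[306.6336669921875, 273.3366394042969], [320.0, 272.0000305175781], [320.41583251953125, 276.1584167480469], [307.04949951171875, 277.4950256347656]] [[432.90251024686887, 51.981949070890636], [438.3862576539194, 6.529290250621383], [424.2826065253988, 4.818093190306831], [418.805989248906, 50.232964335437735]]
[[ 699.1  371.5  112. ]
 [ 434.   387.8  112. ]
 [ 675.7 -395.5  112. ]
 [ 408.8 -380.8  112. ]]
side white [[294, 204], [308, 177], [361, 186], [351, 215]] [[645.5560263586343, -127.71591556395913, 118.0], [638.7332239608941, -270.30668724175234, 118.00000000000011], [456.30688301086496, -266.69352172942945, 118.0], [460.62878364131655, -121.44359548880072, 118.0]] [ 550.3 -196.5  118. ]
side red [[349.0, 246.0], [354.0, 246.0], [354.0, 261.0], [349.0, 261.0]] [[440.04654459353185, 9.441650361128382], [426.11920737240655, 5.965560950539384], [415.0396729529638, 61.819506659005015], [428.53942462548866, 65.18546971204194]]
side red [[241.5841827392578, 164.15841674804688], [242.00001525878906, 160.0], [252.3960418701172, 161.03961181640625], [251.98020935058594, 165.19802856445312]] [[883.3427677261993, -282.37467854507827], [890.9239506208642, -305.6902305833016], [852.681159573995, -308.46600282999043], [845.5526968917859, -285.2092116902202]]
```

View pics/crop1.png

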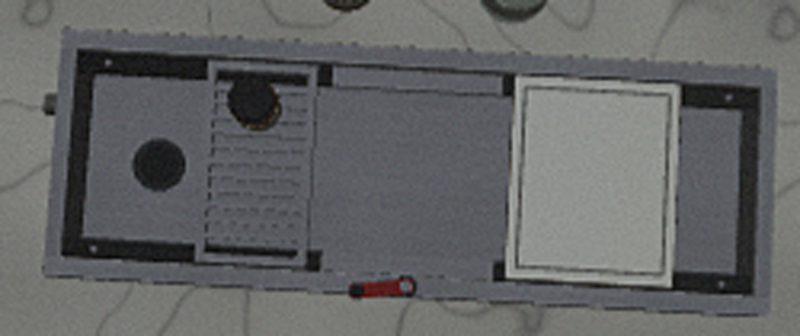

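The crop shows the black knob at the left end of the latch, crop px (355,291), and the pivot at (407,286). The board corners are (515,77), (682,85), (673,287) and (505,278). The runner ends are at (330,76), (320,262), (503,85) and (494,271), and the trough corners at (66,30), (776,70), (768,314) and (45,273).

Run:
```python
from workcell import optics
from h import *
np.set_printoptions(precision=1,suppress=True)
c=optics.read_camera("top")
f=lambda pts,z: ray(c,(np.array(pts,float)+.5)/3.2-.5+[195,185],z)
B=f([(515,77),(682,85),(673,287),(505,278)],118); print("board",B[:,:2],B.mean(0), "sizes",[np.linalg.norm(B[i]-B[i-1]) for i in range(4)])
T=f([(66,30),(776,70),(768,314),(45,273)],112); print("trough",T[:,:2],T.mean(0),[np.linalg.norm(T[i]-T[i-1]) for i in range(4)])
G=f([(330,76),(503,85),(494,271),(320,262)],100); print("gap",G[:,:2],G.mean(0),[np.linalg.norm(G[i]-G[i-1]) for i in range(4)])
print("knob",f([(355,291)],146),"pivot",f([(407,286)],122))
for n,P in(("B",B),("T",T),("G",G)):
    v=(P[0]+P[3]-P[1]-P[2]); print(n,"yaw of +y axis from world y", np.arctan2(-v[0],v[1]))
```

```text
board [[ 659.3 -112. ]
 [ 654.3 -292.6]
 [ 436.3 -283.6]
 [ 442.3 -104.2]] [ 548.1 -198.1  118. ] sizes [np.float64(217.14456712524213), np.float64(180.68718449411915), np.float64(218.1457467942312), np.float64(179.42164317769186)]
trough [[ 702.4  377.7]
 [ 673.9 -396. ]
 [ 409.7 -386.5]
 [ 437.5  388.9]] [555.9  -4.  112. ] [np.float64(265.08288321725234), np.float64(774.1768054898386), np.float64(264.3968849110644), np.float64(775.8840759860059)]
gap [[ 659.3   89.1]
 [ 653.2 -100.3]
 [ 450.1  -93.5]
 [ 455.9   94.7]] [554.6  -2.5 100. ] [np.float64(203.50198563197787), np.float64(189.43792628059876), np.float64(203.27340317425606), np.float64(188.21766155653438)]
knob [[424.8  54.4 146. ]] pivot [[431.6   0.1 122. ]]
B yaw of +y axis from world y -0.030508010073837744
T yaw of +y axis from world y -0.03636628303681779
G yaw of +y axis from world y -0.031702879157589826
```

The measurements agree: gap centre about (555, −3), yaw −0.034, board 195 mm from the gap on the −y side, and pivot where expected. I move behind the board's trailing end, turning the tool so the shut jaws lie across the trough.

Request:
{"method": "jog_arm", "body": {"targets": [[[40, -3, 0], [0, 0, -0.13], 1], [[90, -8, 5], [0, 0, -0.28], 1], [[140, -12, 10], [0, 0, -0.43], 1], [[190, -17, 20], [0, 0, -0.58], 1], [[240, -21, 30], [0, 0, -0.73], 1], [[290, -26, 40], [0, 0, -0.88], 1], [[340, -30, 50], [0, 0, -1.03], 1], [[380, -34, 60], [0, 0, -1.17], 1], [[395, -35, 60], [0, 0, -1.17], 1], [[395, -35, 60], [0, 0, -1.17], 1]], "newtons": 20}}

```text
clock: 1.5
tool_pos: [544.9, -314.9, 166.4]
eef_rot: [-0.0, 0.719, 0.695, -0.0]
force: [0.3, -0.2, 0.8]
opening: 1.1
```

Request:
{"method": "jog_arm", "body": {"targets": [[[0, 0, 25], [0, 0, 0], 1], [[0, 0, 50], [0, 0, 0], 1], [[0, 0, 65], [0, 0, 0], 1], [[4, 0, 65], [0, 0, 0], 1], [[8, 0, 65], [0, 0, 0], 1], [[12, 0, 65], [0, 0, 0], 1], [[16, 0, 65], [0, 0, 0], 1], [[19, 0, 65], [0, 0, 0], 1], [[22, 0, 65], [0, 0, 0], 1], [[25, 0, 65], [0, 0, 0], 1]]}}

```text
clock: 2.75
tool_pos: [546.0, -290.5, 101.9]
eef_rot: [0.001, 0.719, 0.695, -0.0]
force: [-0.4, -4.4, 1.7]
opening: 0.4
```

Contact at 4.4 N. Now I push gently.

Request:
{"method": "jog_arm", "body": {"targets": [[[8, 0, 0], [0, 0, 0], 1], [[16, 0, 0], [0, 0, 0], 1], [[24, 0, 0], [0, 0, 0], 1], [[32, 0, 0], [0, 0, 0], 1], [[40, 0, 0], [0, 0, 0], 1], [[48, 0, 0], [0, 0, 0], 1], [[56, 0, 0], [0, 0, 0], 1], [[64, 0, 0], [0, 0, 0], 1], [[72, 0, 0], [0, 0, 0], 1], [[80, 0, 0], [0, 0, 0], 1]]}}

```text
clock: 4.0
tool_pos: [548.8, -210.1, 101.9]
eef_rot: [0.001, 0.719, 0.695, -0.0]
force: [-0.3, -4.6, 1.5]
opening: 0.2
```

Request:
{"method": "jog_arm", "body": {"targets": [[[8, 0, 0], [0, 0, 0], 1], [[16, 0, 0], [0, 0, 0], 1], [[24, 0, 0], [0, 0, 0], 1], [[32, 0, 0], [0, 0, 0], 1], [[40, 0, 0], [0, 0, 0], 1], [[48, 0, 0], [0, 0, 0], 1], [[56, 0, 0], [0, 0, 0], 1], [[64, 0, 0], [0, 0, 0], 1], [[72, 0, 0], [0, 0, 0], 1], [[80, 0, 0], [0, 0, 0], 1]]}}

```text
clock: 5.25
tool_pos: [551.0, -129.1, 101.2]
eef_rot: [-0.0, 0.719, 0.695, -0.0]
force: [-0.1, -1.7, -2.0]
opening: 0.5
```

Request:
{"method": "jog_arm", "body": {"targets": [[[3, 0, 0], [0, 0, 0], 1], [[6, 0, 0], [0, 0, 0], 1], [[9, 0, 0], [0, 0, 0], 1], [[12, 0, 0], [0, 0, 0], 1], [[14, 0, 0], [0, 0, 0], 1], [[16, 0, 0], [0, 0, 0], 1], [[18, 0, 0], [0, 0, 0], 1], [[20, 0, 0], [0, 0, 0], 1]]}}

```text
clock: 6.25
tool_pos: [551.7, -109.0, 101.1]
eef_rot: [-0.0, 0.719, 0.695, -0.0]
force: [0.1, -2.1, -1.8]
opening: 0.9
```

Run:
```python
from workcell import optics,sensors
import cv2
print(sensors.state()["force"])
t=optics.read_camera("side")["pixels"][160:350,200:400,::-1]; 
cv2.imwrite("pics/s2.png",cv2.resize(t,None,fx=3,fy=3,interpolation=cv2.INTER_CUBIC))
```

```text
[ 0.06011624 -2.09187097 -1.7759857 ]
```

View pics/s2.png

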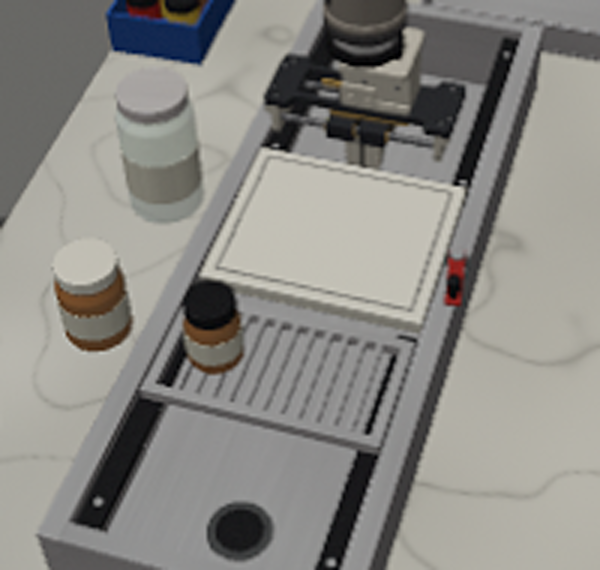

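The side crop shows the board lying almost fully over the gap, with its front edge near crop px (420,320). The latch is still folded at (455,280), and the rack and jar have not moved. I push on in small steps.

Request:
{"method": "jog_arm", "body": {"targets": [[[1, 0, 0], [0, 0, 0], 1], [[2, 0, 0], [0, 0, 0], 1], [[3, 0, 0], [0, 0, 0], 1], [[4, 0, 0], [0, 0, 0], 1], [[5, 0, 0], [0, 0, 0], 1]]}}

```text
clock: 6.92
tool_pos: [551.9, -103.7, 101.2]
eef_rot: [-0.0, 0.719, 0.695, -0.0]
force: [-0.2, -2.4, -1.7]
opening: 0.8
```

Request:
{"method": "jog_arm", "body": {"targets": [[[1, 0, 0], [0, 0, 0], 1], [[2, 0, 0], [0, 0, 0], 1], [[3, 0, 0], [0, 0, 0], 1], [[3, 0, 0], [0, 0, 0], 1]]}}

```text
clock: 7.42
tool_pos: [552.0, -100.5, 101.2]
eef_rot: [-0.0, 0.719, 0.695, -0.0]
force: [-0.1, -0.4, -1.6]
opening: 0.6
```

The force dropped to about 0, so the board has probably fallen in. I back off, lift, and look.

Request:
{"method": "jog_arm", "body": {"targets": [[[-8, 0, 0], [0, 0, 0], 1], [[-25, 0, 0], [0, 0, 0], 1], [[-45, 0, -30], [0, 0, 0], 1], [[-65, 0, -70], [0, 0, 0], 1], [[-85, 0, -110], [0, 0, 0], 1], [[-85, 0, -110], [0, 0, 0], 1], [[-85, 0, -110], [0, 0, 0], 1]]}}

```text
clock: 8.3
tool_pos: [548.7, -185.9, 210.5]
eef_rot: [-0.001, 0.719, 0.695, -0.0]
force: [0.5, 0.7, -1.1]
opening: 0.6
```

Run:
```python
from workcell import optics,sensors
import cv2
s=sensors.state();print(s["tool_pos"],s["force"])
a=cv2.resize(optics.read_camera("side")["pixels"][190:290,245:385,::-1],(560,400),interpolation=cv2.INTER_CUBIC)
cv2.imwrite("pics/s3.png",a)
cv2.imwrite("pics/w3.png",optics.read_camera("wrist")["pixels"][:,:,::-1])
t=cv2.resize(optics.read_camera("top")["pixels"][185:290,195:445,::-1],None,fx=3.2,fy=3.2,interpolation=cv2.INTER_CUBIC)
cv2.imwrite("pics/t3.png",t)
```

```text
[ 548.65796632 -185.92031237  210.54748562] [ 0.45260711  0.70202039 -1.13151685]
```

View pics/w3.png

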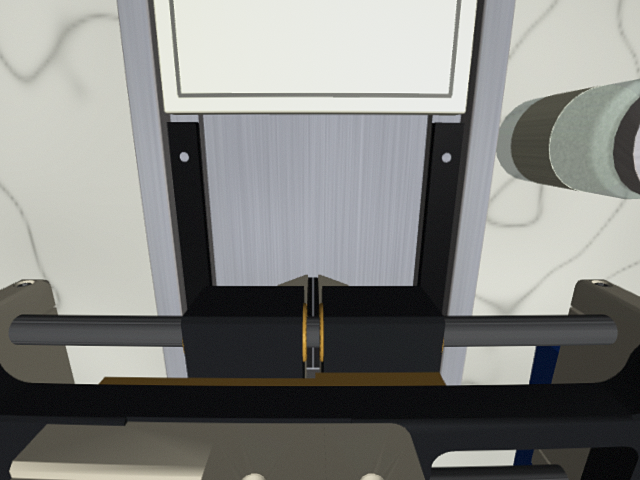

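View pics/t3.png

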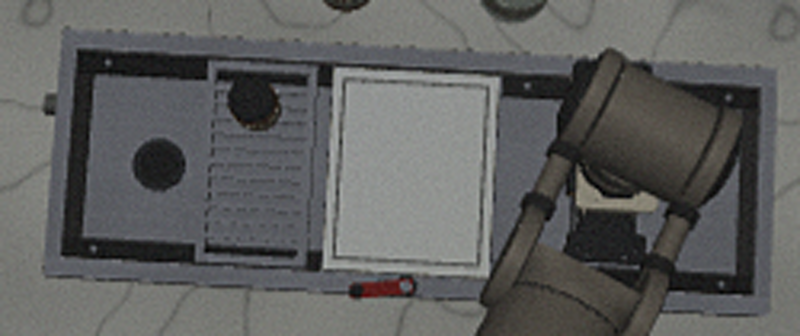

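The wrist view shows the board's trailing edge at row 113, with a strip of bare ledge between it and the runner ends at row 123. The corners are at (165,113) and (468,113). In the top view the board is between the runners, with corners (333,68), (501,76), (489,276) and (322,268). I check its height and place numerically.

Run:
```python
from workcell import optics
from h import *
np.set_printoptions(precision=1,suppress=True)
c=optics.read_camera("wrist")
g=cv2.cvtColor(c["pixels"],cv2.COLOR_RGB2GRAY).astype(float)
col=g[60:140,250:380].mean(1); print("rows",np.round(col[40:65]))
row=g[98:106].mean(0); print(np.round(row[150:180])); print(np.round(row[458:485]))
for z in (110,118):
    P=ray(c,[[164,102],[469,102],[165,113],[468,113],[172,123],[464,123]],z); print(z,P[:,:2].tolist(),np.linalg.norm(P[0]-P[1]),np.linalg.norm(P[2]-P[3]))
print("runner end",ray(c,[[185,123],[447,123]],100))
t=optics.read_camera("top")
f=lambda pts,z: ray(t,(np.array(pts,float)+.5)/3.2-.5+[195,185],z)
B=f([(333,68),(501,76),(489,276),(322,268)],110);print(B,B.mean(0))
print("knob",f([(355,291)],146),"pivot",f([(407,286)],122))
```

```text
rows [235. 235. 235. 235. 235. 235. 235. 235. 235. 236. 234. 219. 177. 108.
  78. 137. 165. 164. 162. 162. 162. 162. 162. 162. 162.]
[158. 157. 158. 163. 167. 166. 163. 146.  93.  67.  70.  67.  79. 153.
 227. 237. 235. 234. 234. 234. 234. 234. 234. 234. 234. 234. 234. 234.
 232. 232.]
[234. 234. 234. 235. 234. 234. 238. 239. 172.  69.  39.  44.  44.  45.
  49.  81. 117. 138. 157. 159. 159. 160. 162. 163. 163. 162. 163.]
110 [[445.0616954385247, -77.52561095943076], [665.5248058698361, -84.95073716297794], [444.70354858519016, -85.06630846165658], [665.4187755586134, -92.4857705833596], [448.88971395815986, -92.21064060389924], [663.0375590956871, -99.37696206408985]] 220.58811291678256 220.83989638673793
118 [[448.37682229441015, -78.53000051322466], [662.0295882045383, -85.7257565175558], [448.0297389857004, -85.83775769350858], [661.9268332845941, -93.02802458562508], [452.0865891713955, -92.76139366954345], [659.619175180072, -99.70633968965267]] 213.77390693328755 214.0179125388566
runner end [[454.9 -91.9 100. ]
 [654.3 -98.6 100. ]]
[[666.5  85.4 110. ]
 [661.4 -97.3 110. ]
 [444.3 -87.6 110. ]
 [449.2  91.7 110. ]] [555.4  -1.9 110. ]
knob [[424.8  54.4 146. ]] pivot [[431.6   0.1 122. ]]
```

The board width reads 220.7 mm on the z = 110 plane and 214 mm on z = 118, so it is seated. Its ends clear the runners by about 6 mm and 2 mm. The knob is about 52 mm from the pivot at θ ≈ −0.17. I go above a point behind the knob, with the finger face at 45° so a straight chord push can carry it through.

Request:
{"method": "jog_arm", "body": {"targets": [[[35, -19, 0], [0, 0, -0.1], 1], [[75, -41, 0], [0, 0, -0.22], 1], [[115, -63, 0], [0, 0, -0.36], 1], [[155, -85, 0], [0, 0, -0.5], 1], [[195, -107, 0], [0, 0, -0.62], 1], [[235, -129, 0], [0, 0, -0.72], 1], [[262, -144, 0], [0, 0, -0.785], 1], [[262, -144, 0], [0, 0, -0.785], 1], [[262, -144, 0], [0, 0, -0.785], 1]]}}

```text
clock: 9.68
tool_pos: [414.0, 81.4, 210.7]
eef_rot: [-0.001, 0.398, 0.917, -0.0]
force: [-0.1, -0.4, 0.7]
opening: 0.4
```

Run:
```python
from workcell import optics,sensors
import cv2
s=sensors.state();print(s["tool_pos"],s["eef_rot"],s["q"])
cv2.imwrite("pics/w4.png",optics.read_camera("wrist")["pixels"][:,:,::-1])
```

```text
[414.00453002  81.44397435 210.72618371] [-1.24928444e-03  3.98263792e-01  9.17270059e-01 -1.71773432e-04] [ 1.16262690e-02  1.69791754e-01  1.80814427e+00  7.70391864e-04
  1.16607736e+00 -7.40227036e-01]
```

View pics/w4.png

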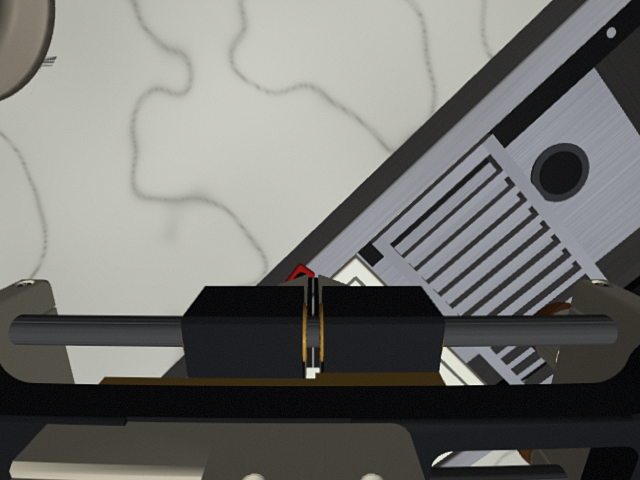

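The wrist view shows the red tip of the latch peeking out at px (300,266), just left of the fingers. I cast it onto z = 120 as a check before going down.

Run:
```python
from workcell import optics
from h import *
c=optics.read_camera("wrist")
P=ray(c,[[301,264],[286,279],[316,277]],120)[:,:2];print(P)
R=np.array([[.9994,-.034],[.034,.9994]])
q=(P-[432,1.5])@R.T; print("trough frame from pivot",q, "n",(q[:,0]-q[:,1])/2**.5,"s",q.sum(1)/2**.5)
im=c["pixels"][255:285,270:330].astype(int); m=(im[...,0]>110)&(im[...,1]<60); ys,xs=np.nonzero(m); print(len(xs),xs.min()+270,xs.max()+270,ys.min()+255)
```

```text
[[419.95808576  62.51075118]
 [419.79983707  44.9227559 ]
 [436.1425316   62.5443151 ]]
trough frame from pivot [[-14.10905463  60.56471965]
 [-13.66921653  42.98189671]
 [  2.06453936  61.14853459]] n [-52.80233217 -40.05838633 -41.77869368] s [32.84911576 20.72719493 44.69839325]
132 288 314 265
```

That is consistent with the knob estimate: 12 mm of standoff, with the tip passing 6 mm above the latch arm. I go down and begin the push.

Request:
{"method": "jog_arm", "body": {"targets": [[[0, 0, 30], [0, 0, 0], 1], [[0, 0, 60], [0, 0, 0], 1], [[0, 0, 84], [0, 0, 0], 1], [[0, 0, 84], [0, 0, 0], 1], [[-5, 0, 84], [0, 0, 0], 1], [[-10, 0, 84], [0, 0, 0], 1], [[-15, 0, 84], [0, 0, 0], 1], [[-20, 0, 84], [0, 0, 0], 1], [[-25, 0, 84], [0, 0, 0], 1]]}}

```text
clock: 10.9
tool_pos: [430.3, 69.6, 127.8]
eef_rot: [-0.004, 0.4, 0.917, 0.006]
force: [-0.9, 9.6, 0.3]
opening: 0.4
```

Request:
{"method": "jog_arm", "body": {"targets": [[[-5, 0, 0], [0, 0, 0], 1], [[-10, 0, 0], [0, 0, 0], 1], [[-15, 0, 0], [0, 0, 0], 1], [[-20, 0, 0], [0, 0, 0], 1], [[-25, 0, 0], [0, 0, 0], 1], [[-30, 0, 0], [0, 0, 0], 1], [[-35, 0, 0], [0, 0, 0], 1], [[-40, 0, 0], [0, 0, 0], 1]]}}

```text
clock: 11.9
tool_pos: [457.8, 40.0, 127.3]
eef_rot: [-0.004, 0.4, 0.917, 0.006]
force: [-1.1, 1.2, 0.6]
opening: 0.7
```

Run:
```python
from workcell import optics
import cv2
cv2.imwrite("pics/s5.png",cv2.resize(optics.read_camera("side")["pixels"][180:300,280:420,::-1],None,fx=4,fy=4,interpolation=cv2.INTER_CUBIC))
```

```text
(no output)
```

View pics/s5.png

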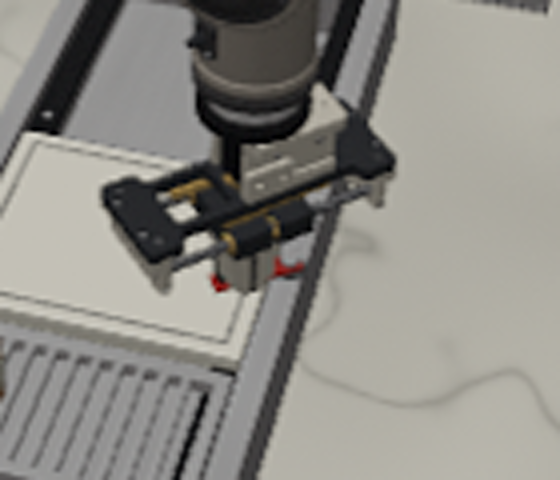

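The side crop shows the latch being carried inward over the board, with its red tip at (220,283), its pivot at (290,268) and the finger behind the knob. I continue the push.

Request:
{"method": "jog_arm", "body": {"targets": [[[-5, 0, 0], [0, 0, 0], 1], [[-10, 0, 0], [0, 0, 0], 1], [[-15, 0, 0], [0, 0, 0], 1], [[-20, 0, 0], [0, 0, 0], 1], [[-24, 0, 0], [0, 0, 0], 1], [[-27, 0, 0], [0, 0, 0], 1], [[-30, 0, 0], [0, 0, 0], 1]]}}

```text
clock: 12.82
tool_pos: [475.7, 17.6, 126.2]
eef_rot: [-0.007, 0.4, 0.916, 0.004]
force: [-5.0, 1.0, -0.7]
opening: 0.4
```

Request:
{"method": "jog_arm", "body": {"targets": [[[-1, 0, 0], [0, 0, 0], 1], [[-2, 0, 0], [0, 0, 0], 1], [[-3, 0, 0], [0, 0, 0], 1], [[-3, 0, 0], [0, 0, 0], 1]]}}

```text
clock: 13.32
tool_pos: [476.7, 16.0, 126.0]
eef_rot: [-0.008, 0.4, 0.916, 0.004]
force: [-6.0, 3.6, 2.4]
opening: 0.5
```

Resistance is rising (7 N), which is probably the stop. I back off, lift clear, and move to where the wrist camera sees the latch.

Request:
{"method": "jog_arm", "body": {"targets": [[[8, 0, 0], [0, 0, 0], 1], [[20, 0, 0], [0, 0, 0], 1], [[20, 0, -30], [0, 0, 0], 1], [[20, 0, -65], [0, 0, 0], 1], [[0, 0, -90], [0, 0, 0], 1], [[-30, -8, -90], [0, 0, 0], 1], [[-65, -16, -90], [0, 0, 0], 1], [[-99, -25, -90], [0, 0, 0], 1], [[-99, -25, -90], [0, 0, 0], 1]]}}

```text
clock: 14.45
tool_pos: [527.5, -76.3, 213.9]
eef_rot: [-0.008, 0.401, 0.916, 0.004]
force: [-0.9, 0.4, -0.3]
opening: 0.1
```

Run:
```python
from workcell import optics,sensors
import cv2
s=sensors.state();print(s["tool_pos"],s["force"])
cv2.imwrite("pics/w6.png",optics.read_camera("wrist")["pixels"][:,:,::-1])
```

```text
[527.49372048 -76.26720643 213.89993345] [-0.91098168  0.38464409 -0.26129541]
```

View pics/w6.png

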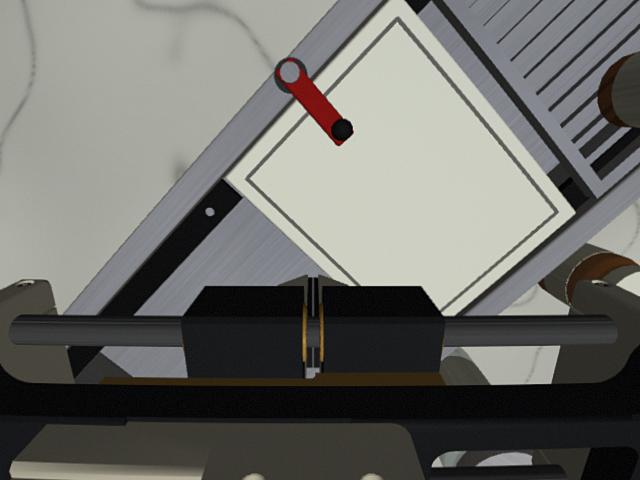

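The latch lies across the board: pivot at px (291,71), knob top at (342,130). The board is flat between the runners. I measure the latch angle.

Run:
```python
from workcell import optics
from h import *
np.set_printoptions(precision=3,suppress=True)
c=optics.read_camera("wrist")
k=ray(c,[[342.5,129.5]],146)[0]
a=k-ray(c,[[291,71.5]],122)[0]
rm=ray(c,[[85,310],[340,18]],112); e=ray(c,[[228,180],[388,0]],110); g=ray(c,[[399,17],[247,180]],110)
u=lambda v:np.arctan2(-v[0],v[1])
yaw=u(e[1]-e[0]); yg=u(g[0]-g[1]); print("knob",k,"len",np.linalg.norm(a[:2]),"board yaw",yaw,yg)
im=c["pixels"].astype(int); m=((im[...,0]>100)&(im[...,1]<60)&(im[...,2]<60)).astype(np.uint8)
ct=max(cv2.findContours(m,0,1)[0],key=cv2.contourArea)
vx,vy,x0,y0=cv2.fitLine(ct,cv2.DIST_L2,0,.01,.01).ravel(); d=np.array([vx,vy])*np.sign(vy)
L=ray(c,[[x0,y0]-25*d,[x0,y0]+25*d],120); l=L[1]-L[0]
for n,v in(("pivot-knob",a),("red line",l)):
    w=u(v); print(n,"theta for yaw -.034:",-.034-w,"for board yaw",yaw-w)
```

```text
knob [484.705   0.285 146.   ] len 52.30638010738847 board yaw -0.01499735373736934 -0.030739455058685576
pivot-knob theta for yaw -.034: 1.649013422849087 for board yaw 1.6680160691117176
red line theta for yaw -.034: 1.7303864189198017 for board yaw 1.7493890651824324
```

The latch length is 52.3 mm. The knob is at (484.7, 0.3), against (484, 0.2) expected for 1.57 rad, and the pivot-to-knob angle reads about 1.6. The arm is clear of everything, so I hand in.

```bash
python3 -c "
from workcell import close_job
print(close_job())"
```

```text
the job is handed in; nothing more can be done
None
```

The board is in the gap and the latch is across its edge. I handed the job in at about 14.5 s, with the arm 100 mm above the board and touching nothing.

- **Board:** I slid it with the shut fingertips at 2 to 5 N until the force fell to about 0. In the wrist view its width measures 220.7 mm at the seated height (z = 110) and only 214 mm at the unseated height (z = 118), so it is seated. A strip of bare ledge shows between the board and the runner behind it. It sits about 2 mm off centre, within its play.
- **Latch:** I pushed the knob inward until it resisted. The force was about 10 N on first contact and 7 N at the end, more than the 1 N expected. The knob is within 1 mm of its expected place for 1.57 rad.
- **Disagreeing checks:** The pivot-to-knob line reads 1.65 rad and a line fitted to the red arm reads 1.73. Both are past the 1.62 stop. I put this down to knob occlusion, the arm's side face and picking error, and take the latch as at or near its stop.
- **Everything else:** The rack and its jar looked unmoved in the views after the board push. I did not measure the other items again at the end.

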